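# Set the filter selector of a bench photometer under its flip-up cover

## Robot

A 6-joint arm with a two-finger parallel gripper is mounted at the origin on a cart in front of the work surface, level with it; the furniture and walls round the work are solid. World frame = base frame: x ahead of the robot, y to its left, z up, the work surface at z = 0. Lengths are in m, angles in rad, forces in N, time in s.
With the tool pointing down it reaches from about 0.325 to 1 m from the base axis. Payload 5.1 kg.
Tool frame: the origin (TCP) lies where the fingers leave the gripper's body, on its centre line; the fingertips stand 73 mm ahead of it and the grasp point (between the pads) lies 54 mm ahead of it; z points along the fingers, y is the line along which they close (so a half turn about z gives the same grasp; the last joint's range is limited). The gripper opens to 85 mm and grips with 20 to 120 N. Pads are 22 mm wide; open, the fingers measure 114 mm over their backs; the gripper's body (76 mm by 85 mm) begins 54 mm behind the grasp point. The pads swing forward as they close: fully open they stand 13 mm farther back than shut.
Start: joints at [-1.293, 0.124, 1.65, -0, 1.367, -0.083], TCP at [0.229, -0.608, 0.304] pointing down, gripper open.
Joint ranges: [-2.61, 2.61], [-1.02, 2.33], [0.03, 2.71], [-1.35, 4.49], [0.32, 2.68], [-2.91, 2.91]. Speed limits (rad/s): [2.57, 2.57, 3.14, 3.14, 3.14, 3.14].

## Interface

Orientations are given as a unit quaternion [x, y, z, w].
In Python, from workcell import ctrl gives the robot as it stands.
- The arm moves only by the tool drive_tool, never from a script. Its argument "motion" is a list that holds one entry, the list of rows, each a list of 7 numbers: the shift along the world's x, y, z in mm, then the turn, a rotation vector about the world's x, y, z in degrees, then the closure, from -1 (fully open) to 1 (shut). In form: [[[tx, ty, tz, rx, ry, rz, grip], ...]]. A call has 1 to 8 rows; each row shifts and turns the commanded pose from where the row before left it; what a row does not reach is not made up. A row lasts 1/8 s, in which the tool goes at most 62.5 mm and 10.7 degrees, less where a joint would pass 70% of its speed; a pose out of reach is approached as far as the arm can. A call is refused whole if a number of a shift passes 62.5 or a number of a turn 10.7, either way. A call with a gripper value outside its range is refused whole. The fingers move at their own pace and stop on an object; "newtons" is the grip in N (left out, the last holds). Time passes only in rows, so rows that do not move let the fingers close. It gives the time, the measured TCP pose, the force, the opening and the grip force at its end, in the units of the state.
- ctrl.sense(): the state, without advancing time (a new reading comes with each control period).
- ctrl.snapshot(name): name is "scene" or "top"; returns a dict with "frame" (400x640x3 uint8, red, green, blue), "range_z" (400x640 float32, m along the optical axis (not along the pixel's ray), 0 where there is no reading), "intrinsics" (3x3 intrinsics, pixels), "k1" (the pictures are not rectified: a ray, as slopes to the right and down, at radius r is drawn at 1 + k1 r^2 times it, then the intrinsics apply), "eye" and "attitude" of the camera in the world. Camera axes: x right, y down, z forward; pixel columns grow to the right and rows downward; lengths in m; the calibration is good to about 2 mm. A picture is of the moment at which its call begins.
- ctrl.finish_job(): hands the job in; it is judged then, once.
The state is a dict: "time_s": time; "qpos": joint angles; "joint_vel": joint speeds; "joint_torque": joint torques, N m; "ee_pos": TCP position; "tool_rot": TCP orientation; "force": force on the tool from outside, world axes, zero at the start; "wrist_torque": the same for the moment, N m; "gripper_width": finger opening in m; "finger_force": force on a finger pad.
Only numpy, scipy, OpenCV 4.12 (cv2) and the standard library are available. Lean on these libraries where they do the work, as an engineer would, in place of code of your own. Each camera call takes 0.05 s, during which the arm holds its last target. There are 200 camera calls.

## Task

Get the bench photometer ready for my next sample: take the Petri dish off its dark cover and set it down flat on the free bench, swing the cover up by its front tab until it falls back and stays open on its own, then turn the black filter selector inside until its white pointer clicks in at the green mark. Leave the cover standing open for me to load the sample, and do not shift or tip the beaker, the bottles or the carton standing round it.

Things in the scene. Friction and masses are not known exactly. Their poses are not given: they have to be found in the camera images.
- photometer_base (a point): Centre of the underside of the photometer, a cream instrument fixed on the bench, 244 mm deep (x), 180 mm wide (y); flat deck 55 mm above the bench; its front 62 mm (keypad) slopes down to 30 mm. Own axes: x to its back, where the hinge is, y to its left, z up; the keypad edge, at x = -122 mm, faces roughly the robot.
- cover (a joint): Angle of the charcoal cover, a hollow hood 160 mm deep, 160 mm wide, 34 mm high on the deck: 0 closed (top 91 mm above the bench), swings up about its back edge, stop at 2.0 rad. 0.32 kg, hardly any hinge friction: before its balance point at about 1.3 rad it falls shut, beyond it it falls open against the stop and stays.
- cover_hinge (a point): Point on the cover's hinge axis, half-way along, 57 mm above the bench; fixed to the photometer, with the photometer's axes; the hinge axis is its y. Closed, the hood reaches 160 mm from here to the front.
- cover_tab (a point): Point to pinch in the tab of the cover: tab 34 mm wide (along the hinge axis), 34 mm out from the hood's front wall, 9 mm thick; the point is on its middle, 18 mm out. Closed: 79 mm above the bench, 178 mm in front of the hinge and 22 mm above it; keypad 31 mm below. Pinched across its width from above, it turns between the fingers as the cover swings. Moves and turns with the cover.
- selector (a joint): Angle of the selector: 0 with its pointer straight to the front (photometer -x), positive counter-clockwise from above, stops at +-2.16 rad. A spring ball clicks it into seven positions: -3 to +3 times 0.698 rad (40 degrees). Leaving a click takes about 0.13 N m (5 N at 26 mm); past half-way it snaps on to the next and rests there.
- selector_bar (a point): Centre of the selector's black grip bar, on its vertical turning axis, 90 mm in front of the hinge, 21 mm left of the middle; under the closed cover. Bar 12 mm wide, along its own x from -33 mm (pointer end, white line, last 8 mm only 8.5 mm wide) to +24 mm; top 79 mm, foot 62 mm above the bench, on a disc of 68 mm diameter. The point is half-way up, at 70 mm. Turns with the selector.
- selector_pointer (a point): Point 46 mm out from the selector's axis in the direction of its pointer, 70 mm above the bench; it turns with the selector and stands above a mark when the pointer is clicked in there.
- mark_green: The green mark: flat round window, 12 mm across, 2 mm high, on the deck 46 mm from the selector's axis, at one of the four outer click positions (-3, -2, +2, +3); red, yellow, green and blue change places from start to start, white, grey and black mark the middle three. Origin at its centre, 55 mm above the bench. Under the closed cover.
- dish_center (a point): Centre of the closed Petri dish (clear plastic, cream inside), 60 mm across, 16 mm high, about 20 g, half-way up; it stands on the closed cover at first. Its z axis points up. The bench from x = 0.40 to 0.48 m and y = -0.36 to 0.42 m (robot frame) bears only the things listed here.
- beaker_center (a point): Centre of a glass beaker with blue contents, 75 mm across, 88 mm high, half-way up; stands close by the photometer's right side.
- bottle_center (a point): Centre of a small glass bottle with red cap, 55 mm across, 103 mm high, half-way up; stands close by the photometer's left side.
- carton_center (a point): Centre of a white and teal carton of film, 56 mm (its x) by 118 mm (its y), 56 mm high, lying on the bench in front, left or right.
- wash_bottle_center (a point): Point on the axis of a white wash bottle with red cap, 69 mm across, 83 mm above the bench; 166 mm high to the top of the cap, 206 mm with its thin spout, which overhangs up to 80 mm to its own -y side. Stands in front, left or right.
Things that resemble listed ones, but are neither listed nor needed, are in the scene too. What is shaped like the part that bears dish_center but blue or orange is not meant.

How it is judged:
On the way, in this order (a step that is already met when the one before it is completed fails the run):
1. the Petri dish stands flat on the bench (height (world z) of dish_center below 0.012 m and angle between dish_center's own z axis and vertical below 0.1 rad), for 0.3 s.
2. the cover has swung past its balance point and stands open (value of joint cover above 1.8 rad), for 0.3 s.
3. the selector's pointer is at the green mark (horizontal distance between selector_pointer and mark_green below 0.007 m and value of joint cover above 1.8 rad), for 0.2 s.
At the end, for the whole second after the job is handed in: The cover stands open on its own (beyond 1.8 rad), the selector rests with its pointer clicked in at the green mark (the point above the marks within 7 mm of the green mark's centre; the next position is 31 mm away), and the dish rests flat on the bench (all of step 1 and all of step 3 and velocity of joint selector between -0.05 and 0.05 rad/s); the robot touches nothing.
It fails at once if the beaker is shifted by more than 25 mm or tipped (distance of beaker_center from where it was at the start of the episode above 0.025 m or angle between beaker_center's own z axis and vertical above 0.35 rad).
It fails at once if the red-capped bottle is shifted by more than 25 mm or tipped (distance of bottle_center from where it was at the start of the episode above 0.025 m or angle between bottle_center's own z axis and vertical above 0.35 rad).
It fails at once if the film carton is shifted by more than 25 mm or tipped (distance of carton_center from where it was at the start of the episode above 0.025 m or angle between carton_center's own z axis and vertical above 0.35 rad).
It fails at once if the wash bottle is shifted by more than 25 mm or tipped (distance of wash_bottle_center from where it was at the start of the episode above 0.025 m or angle between wash_bottle_center's own z axis and vertical above 0.35 rad).
It fails at once if the Petri dish is tipped over (angle between dish_center's own z axis and vertical above 0.6 rad).
It also fails if it takes over 72 s, if anything falls off the work surface, if the arm or the gripper's body presses on something with over 40 N, if the wrist force passes 120 N, or if a joint passes its speed limit or range.

## Working session

There is one attempt and no reset: what is moved stays moved. The work goes in short steps, Python scripts to look and compute and a tool call to move; the robot and the scene stay as the last step left them, time stands still between calls to the robot, and variables do not carry over. Pictures are saved under pics/ and viewed, at most 10 in all, crops included, and the job is handed in when it is done.

Besides the shell and the picture viewer there is one more tool, called after "Call:" as name(argument=value, ...) on one line, values as JSON. drive_tool: Moves the arm, as the interface text tells. Its arguments: {"type":"object","properties":{"motion":{"type":"array"},"newtons":{"type":"number"}},"required":["motion"]}

```bash
mkdir -p pics; cat > h.py <<'E'
import numpy as np, cv2
from scipy.spatial.transform import Rotation as R
from workcell import ctrl
def snap(n):
    s=ctrl.snapshot(n); np.savez('/tmp/%s.npz'%n,**{k:np.asarray(v) for k,v in s.items()}); return s
def load(n): return dict(np.load('/tmp/%s.npz'%n))
def rot(s):
    a=np.asarray(s['attitude']); return a if a.shape==(3,3) else R.from_quat(a).as_matrix()
def ray(s,u,v):
    K=np.asarray(s['intrinsics']); x=(np.asarray(u,float)-K[0,2])/K[0,0]; y=(np.asarray(v,float)-K[1,2])/K[1,1]
    k=float(s['k1']); a,b=x.copy(),y.copy()
    for _ in range(20):
        f=1+k*(a*a+b*b); a,b=x/f,y/f
    return np.stack([a,b,np.ones_like(a)],-1)@rot(s).T
def at_z(s,u,v,z):
    d=ray(s,u,v); e=np.asarray(s['eye']); return e+d*((z-e[2])/d[...,2])[...,None]
def cloud(s):
    v,u=np.mgrid[0:400,0:640]; d=np.asarray(s['range_z'])
    P=np.asarray(s['eye'])+ray(s,u,v)*d[...,None]; P[d==0]=np.nan; return P
def save(s,n,box=None,f=1):
    im=np.asarray(s['frame'])[...,::-1]
    if box: im=im[box[1]:box[3],box[0]:box[2]]
    cv2.imwrite('pics/'+n,cv2.resize(im,None,fx=f,fy=f,interpolation=cv2.INTER_CUBIC))
E
python3 - <<'E'
from h import *
for n in('top','scene'):
    s=snap(n); save(s,n+'0.png',f=1.25); print(n,s['eye'],s['attitude'],s['k1'],np.asarray(s['intrinsics']).tolist())
print(ctrl.sense())
E
```

```text
top [ 0.33919006 -0.03875229  1.35139923] [ 0.71045871 -0.69967357  0.0485382  -0.05787366] 0.027791893730544935 [[431.633603877963, 0.0, 314.62737536643755], [0.0, 431.633603877963, 191.83162746325792], [0.0, 0.0, 1.0]]
scene [ 1.0008083  -0.8854352   0.97398456] [ 0.87894528  0.24860463 -0.10148804 -0.39414606] -0.12715647951946918 [[490.4533961530857, 0.0, 320.39116610089116], [0.0, 490.4533961530857, 198.61852782817934], [0.0, 0.0, 1.0]]
{'time_s': 0.1, 'qpos': array([-1.29260710e+00,  1.24423333e-01,  1.65151635e+00,  1.95792080e-05,
        1.36753683e+00, -8.26296228e-02]), 'joint_vel': array([ 6.79068580e-05, -1.25754691e-03, -3.52209816e-03, -1.74290566e-03,
        3.42395528e-04, -1.56690579e-03]), 'joint_torque': array([-3.57460231e-04, -4.24930394e+01, -3.66654003e+01, -1.14290115e-04,
        3.93434704e-03, -9.17894880e-06]), 'ee_pos': array([ 0.22932024, -0.60775996,  0.30279901]), 'tool_rot': array([ 9.83770231e-01,  1.79430337e-01, -8.24143327e-05, -9.38363657e-04]), 'force': array([ 0.25545933, -0.21170404, -0.534833  ]), 'wrist_torque': array([ 0.01906826,  0.01172628, -0.01509426]), 'finger_force': 0.0, 'gripper_width': 0.08539100297697082}
```

View pics/top0.png

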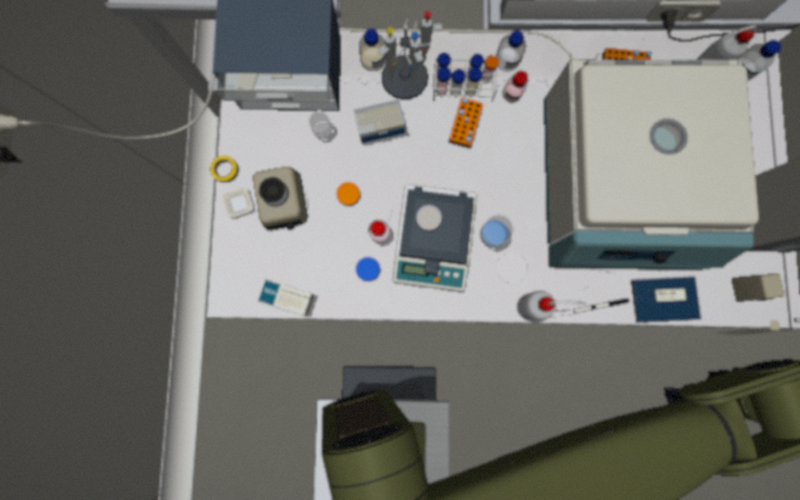

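View pics/scene0.png

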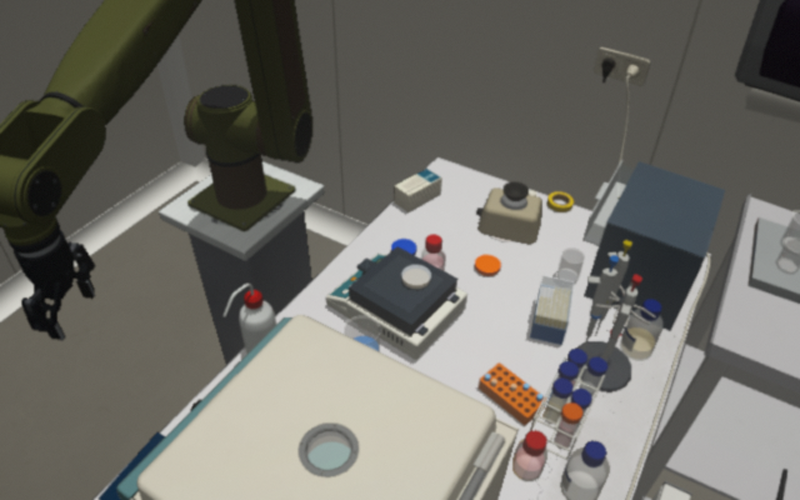

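Top picture (800×500): the photometer is at (434,238) with its dark cover and a front tab at (432,268). The beaker is at (495,232), the red-capped bottle at (378,231), the carton at (286,297) and the wash bottle at (540,305), with its spout pointing right.
Things that could be taken for the dish: the cream disc on the cover (429,217), the orange disc (348,193), the blue disc (368,269) and a faint white disc on the bench (512,268). I choose the cream one on the cover.

```bash
python3 - <<'E'
from h import *
s=load('top'); save(s,'top_crop.png',(290,130,450,250),5)
P=cloud(s); z=P[...,2]
v,u=np.mgrid[0:400,0:640]
def box(b): return (u>=b[0])&(u<b[2])&(v>=b[1])&(v<b[3])
fr=s['frame'].astype(int); 
m=box((310,145,385,225))&(z>.083)&(z<.098)&(fr.sum(-1)<300)
cv=P[m]; print('cover n',m.sum(),np.median(cv[:,2]))
r=cv2.minAreaRect((cv[:,:2]*1000).astype(np.float32)); print('cover rect',r)
m=box((325,160,360,190))&(z>.097)&(z<.12); c=P[m]; print('dish',m.sum(),(c.min(0)+c.max(0))/2,c.max(0)-c.min(0),np.median(c[:,2]))
m=box((310,145,385,235))&(z>.04)&(z<.12); r=cv2.minAreaRect((P[m][:,:2]*1000).astype(np.float32)); print('body',r)
for n,b,l in(('beaker',(380,165,412,205),.03),('bottle',(290,170,315,200),.03),('carton',(200,215,255,260),.03),('wash',(410,225,520,262),.03),('wash_body',(410,225,450,262),.10)):
    m=box(b)&(z>l)&(z<.25); c=P[m]
    if len(c): print(n,len(c),c.min(0).round(3),c.max(0).round(3))
E
```

```text
cover n 2402 0.09137140495917118
cover rect ((550.4694213867188, -121.10002136230469), (155.16741943359375, 192.9182586669922), 83.34479522705078)
dish 339 [ 0.58112275 -0.09774324  0.10460998] [0.07833793 0.08791972 0.01512597] 0.10673273949571827
body ((552.4703369140625, -107.05314636230469), (206.3668975830078, 239.1082305908203), 83.6639633178711)
beaker 471 [ 0.525 -0.303  0.03 ] [ 0.598 -0.234  0.094]
bottle 262 [ 0.533 -0.009  0.031] [0.586 0.043 0.11 ]
carton 767 [0.354 0.177 0.03 ] [0.437 0.303 0.064]
wash 630 [ 0.349 -0.434  0.032] [ 0.417 -0.323  0.209]
wash_body 473 [ 0.349 -0.388  0.1  ] [ 0.417 -0.324  0.205]
```

View pics/top_crop.png

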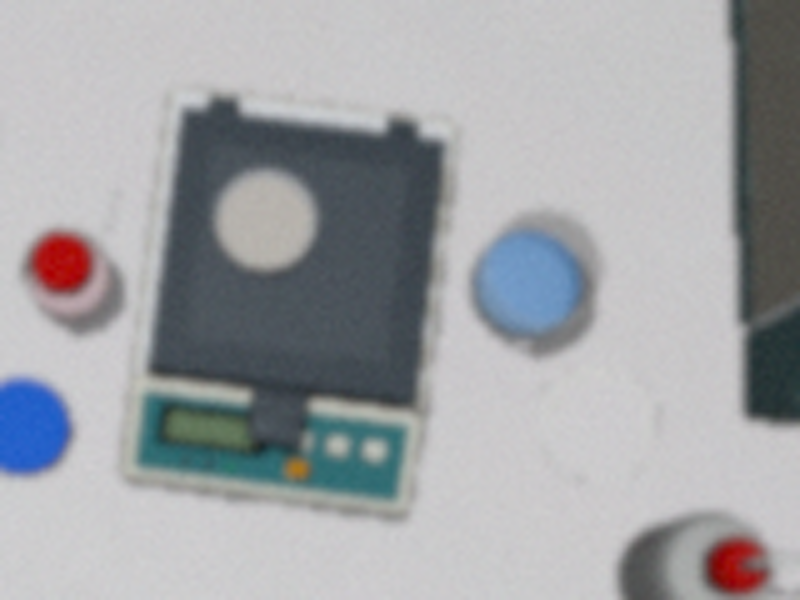

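Crop (5×): the cream dish on the cover has its centre at (266,220). The cover corners are (185,108), (445,140), (413,405) and (150,372), and the tab spans (253..308, 385..448). A faint flat white disc lies at (600,425) and the blue disc at (22,426). I will keep clear of both.

```bash
python3 - <<'E'
from h import *
s=load('top')
def w(x,y,z): return at_z(s,290+(x+.5)/5-.5,130+(y+.5)/5-.5,z)
c=np.array([w(x,y,.091) for x,y in((185,108),(445,140),(413,405),(150,372))]); print(c.round(4))
print('sides',[np.linalg.norm(c[i]-c[(i+1)%4]).round(4) for i in range(4)])
for a,b in((3,0),(2,1)): d=c[a-0]-c[b]; d=c[b]-c[a]; print('yaw',np.degrees(np.arctan2(d[1],d[0])))
for a,b in((1,0),(2,3)): d=c[b]-c[a]; print('yaw',np.degrees(np.arctan2(-d[0],d[1])))
print('centre',c.mean(0)); print('dish top',w(266,220,.107),'tab',w(279,428,.0835),w(253,445,.0835),w(305,450,.0835))
print('blue',w(22,426,.01),'white',w(600,425,.01))
P=cloud(s); K=P[:,:,2]
for z0 in (.105,):
  v,u=np.mgrid[0:400,0:640]; m=(u>330)&(u<357)&(v>160)&(v<187)&(s['frame'].astype(int).sum(-1)>380); print('dish px',u[m].mean(),v[m].mean(),at_z(s,u[m].mean(),v[m].mean(),.107))
# bench heights in free zone
for y in np.arange(-.3,.42,.04):
  m=(abs(P[...,1]-y)<.02)&(P[...,0]>.38)&(P[...,0]<.5); print(round(y,2),np.nanpercentile(K[m],[50,95]).round(3),s['frame'][m].mean(0).round())
q=np.asarray(ctrl.sense()['tool_rot']); M=R.from_quat(q).as_matrix(); print(M.round(3))
E
```

```text
[[ 0.654  -0.0544  0.091 ]
 [ 0.6364 -0.2096  0.091 ]
 [ 0.4772 -0.19    0.091 ]
 [ 0.4944 -0.0357  0.091 ]]
sides [np.float64(0.1562), np.float64(0.1603), np.float64(0.1552), np.float64(0.1606)]
yaw -6.667232823650113
yaw -7.026356185607672
yaw -6.468528181928419
yaw -6.353068963335114
centre [ 0.56547936 -0.12241262  0.091     ]
dish top [ 0.58320062 -0.10246813  0.107     ] tab [ 0.46323909 -0.11211415  0.0835    ] [ 0.4529764 -0.096892   0.0835   ] [ 0.45050193 -0.12744565  0.0835    ]
blue [0.46926686 0.04384329 0.01      ] white [ 0.47538152 -0.31546779  0.01      ]
dish px 342.6346749226006 173.47058823529412 [ 0.58358026 -0.1019813   0.107     ]
-0.3 [0.    0.005] [203. 201. 203.]
-0.26 [-0.     0.004] [202. 201. 203.]
-0.22 [-0.001  0.004] [199. 198. 199.]
-0.18 [0.041 0.092] [133. 147. 148.]
-0.14 [0.039 0.092] [128. 140. 140.]
-0.1 [0.037 0.09 ] [122. 134. 134.]
-0.06 [0.035 0.075] [136. 148. 146.]
-0.02 [0.001 0.051] [183. 188. 188.]
0.02 [0.001 0.018] [163. 175. 200.]
0.06 [0.002 0.019] [146. 165. 202.]
0.1 [-0.001  0.004] [205. 204. 206.]
0.14 [-0.001  0.004] [205. 204. 206.]
0.18 [0.    0.058] [195. 195. 195.]
0.22 [0.002 0.06 ] [202. 201. 198.]
0.26 [0.003 0.06 ] [168. 179. 182.]
0.3 [0.001 0.059] [172. 182. 186.]
0.34 [-0.001  0.004] [205. 204. 206.]
0.38 [-0.001  0.003] [204. 204. 206.]
[[ 0.936  0.353 -0.   ]
 [ 0.353 -0.936  0.002]
 [ 0.    -0.002 -1.   ]]
```

Call:
drive_tool(motion=[[[0,52,0,0,0,8,-1],[0,52,0,0,0,8,-1],[0,52,0,0,0,8,-1],[0,52,0,0,0,8,-1],[0,52,0,0,0,8,-1],[44,31,0,0,0,0,-1],[44,31,0,0,0,0,-1],[44,31,0,0,0,0,-1]]], newtons=20)

```text
time_s: 1.1
ee_pos: [0.3623, -0.2538, 0.3038]
tool_rot: [0.863, 0.505, 0.0, 0.0]
force: [-0.6, -0.9, 0.4]
gripper_width: 0.0854
finger_force: 0.0
```

Call:
drive_tool(motion=[[[44,31,0,0,0,0,-1],[44,31,0,0,0,0,-1],[44,31,0,0,0,0,-1],[44,31,0,0,0,0,-1],[45,28,-20,0,0,0,-1],[0,0,-40,0,0,0,-1],[0,0,-40,0,0,0,-1],[0,0,0,0,0,0,-1]]])

```text
time_s: 2.1
ee_pos: [0.5799, -0.1023, 0.1992]
tool_rot: [0.863, 0.505, -0.003, -0.003]
force: [0.3, -0.5, 0.3]
gripper_width: 0.0853
finger_force: 0.0
```

Call:
drive_tool(motion=[[[3,0,-15,0,0,0,-1],[0,0,-16,0,0,0,-1],[0,0,0,0,0,0,-1],[0,0,0,0,0,0,1],[0,0,0,0,0,0,1],[0,0,0,0,0,0,1],[0,0,0,0,0,0,1],[0,0,0,0,0,0,1]]], newtons=20)

```text
time_s: 3.1
ee_pos: [0.588, -0.1034, 0.1794]
tool_rot: [0.863, 0.505, 0.003, 0.002]
force: [-5.2, 2.5, 18.5]
gripper_width: 0.0004
finger_force: 9.1
```

The fingers shut above the dish because the open tips stand 13 mm higher than I allowed for. I will lift, open and look.

Call:
drive_tool(motion=[[[0,0,30,0,0,0,1],[0,0,30,0,0,0,-1],[0,0,0,0,0,0,-1],[0,0,0,0,0,0,-1],[0,0,0,0,0,0,-1],[0,0,0,0,0,0,-1]]])

```text
time_s: 3.85
ee_pos: [0.585, -0.103, 0.2316]
tool_rot: [0.863, 0.505, -0.001, -0.001]
force: [-1.1, 0.8, 0.1]
gripper_width: 0.0857
finger_force: 0.0
```

```bash
python3 - <<'E'
from h import *
s=snap('scene'); save(s,'scene1.png',(240,150,400,290),5)
st=ctrl.sense(); print(st['ee_pos'],st['gripper_width'])
P=cloud(s); fr=s['frame'].astype(int); v,u=np.mgrid[0:400,0:640]
m=(P[...,2]>.1)&(P[...,2]<.112)&(abs(P[...,0]-.58)<.06)&(abs(P[...,1]+.1)<.06); c=P[m]
print(m.sum(),c.min(0),c.max(0),(c.min(0)+c.max(0))/2,u[m].mean(),v[m].mean())
E
```

```text
[ 0.58508716 -0.10306471  0.23186273] 0.08575809489403409
351 [ 0.55409989 -0.13505799  0.10006391] [ 0.61420783 -0.07244848  0.11196226] [ 0.58415386 -0.10375323  0.10601308] 333.1994301994302 220.5897435897436
```

View pics/scene1.png

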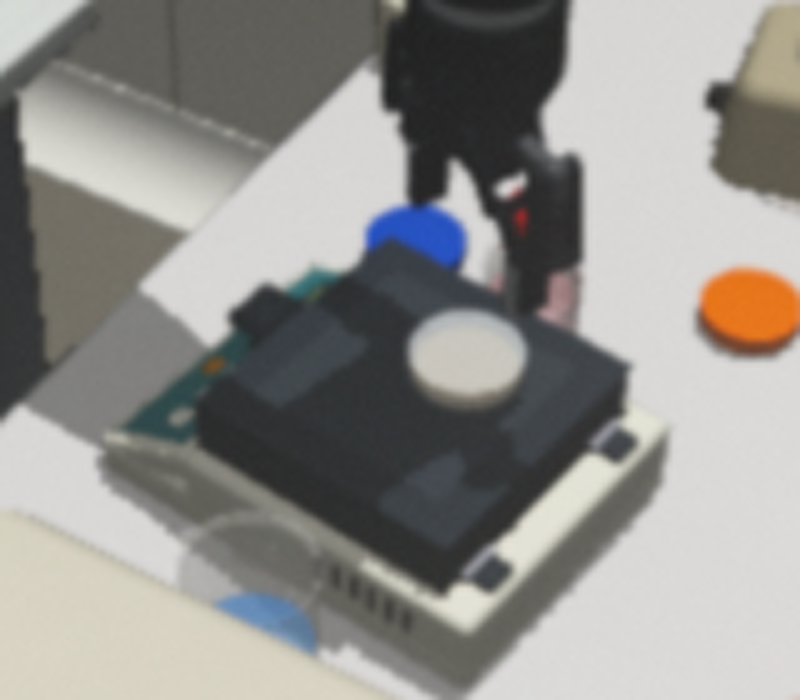

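The dish is undisturbed, standing at about (467,358) in the crop, which is (0.584,-0.103), with the open gripper centred over it. I will go lower and grip.

Call:
drive_tool(motion=[[[0,0,-30,0,0,0,-1],[0,0,-25,0,0,0,-1],[0,0,-13,0,0,0,-1],[0,0,0,0,0,0,-1],[0,0,0,0,0,0,1],[0,0,0,0,0,0,1],[0,0,0,0,0,0,1],[0,0,0,0,0,0,1]]], newtons=20)

```text
time_s: 4.9
ee_pos: [0.5864, -0.1034, 0.1666]
tool_rot: [0.863, 0.505, 0.001, 0.001]
force: [0.4, 0.2, 7.2]
gripper_width: 0.059
finger_force: 22.0
```

Call:
drive_tool(motion=[[[0,0,30,0,0,0,1],[0,0,50,0,0,0,1],[-28,46,0,0,0,0,1],[-28,46,0,0,0,0,1],[-28,46,0,0,0,0,1],[-28,46,0,0,0,0,1],[-28,46,0,0,0,0,1],[0,0,-50,0,0,0,1]]])

```text
time_s: 5.9
ee_pos: [0.4465, 0.1298, 0.1986]
tool_rot: [0.862, 0.507, 0.005, 0.002]
force: [0.7, -0.6, -0.4]
gripper_width: 0.059
finger_force: 21.8
```

Call:
drive_tool(motion=[[[0,0,-50,0,0,0,1],[0,0,-35,0,0,0,1],[0,0,-10,0,0,0,1],[0,0,0,0,0,0,1]]])

```text
time_s: 6.4
ee_pos: [0.4454, 0.1268, 0.0999]
tool_rot: [0.863, 0.505, -0.0, -0.0]
force: [-0.4, 0.7, 0.7]
gripper_width: 0.0592
finger_force: 21.8
```

Call:
drive_tool(motion=[[[0,0,-15,0,0,0,1],[0,0,-4,0,0,0,1],[0,0,-3,0,0,0,1],[0,0,0,0,0,0,1]]])

```text
time_s: 6.9
ee_pos: [0.4455, 0.1269, 0.078]
tool_rot: [0.863, 0.505, 0.0, -0.0]
force: [0.1, -0.1, -0.2]
gripper_width: 0.0588
finger_force: 21.8
```

Call:
drive_tool(motion=[[[0,0,-2,0,0,0,1],[0,0,-1,0,0,0,1],[0,0,0,0,0,0,1]]])

```text
time_s: 7.28
ee_pos: [0.4458, 0.1269, 0.0756]
tool_rot: [0.863, 0.505, 0.0, 0.0]
force: [-2.2, 0.7, 4.7]
gripper_width: 0.0592
finger_force: 22.2
```

Call:
drive_tool(motion=[[[0,0,0,0,0,0,-1],[0,0,0,0,0,0,-1],[0,0,0,0,0,0,-1],[0,0,0,0,0,0,-1],[0,0,20,0,0,0,-1],[0,0,50,0,0,0,-1],[0,0,55,0,0,-9.6,-1],[0,-20,0,0,0,-9.6,-1]]])

```text
time_s: 8.28
ee_pos: [0.4483, 0.1076, 0.2058]
tool_rot: [0.936, 0.352, 0.005, 0.001]
force: [0.6, -0.8, -1.0]
gripper_width: 0.0855
finger_force: 0.0
```

Call:
drive_tool(motion=[[[3,-42,0,0,0,-9.6,-1],[4,-42,0,0,0,-9.6,-1],[4,-42,0,0,0,-9.6,-1],[4,-42,0,0,0,-9.6,-1],[4,-42,0,0,0,-9.6,-1],[0,0,0,0,0,0,-1]]])

```text
time_s: 9.02
ee_pos: [0.4645, -0.1052, 0.2]
tool_rot: [0.998, -0.059, 0.0, 0.0]
force: [-0.1, 0.8, 0.3]
gripper_width: 0.0851
finger_force: 0.0
```

```bash
python3 - <<'E'
from h import *
s=snap('top'); save(s,'top1.png',(210,130,410,270),4)
st=ctrl.sense(); print(st['ee_pos'],R.from_quat(st['tool_rot']).as_matrix().round(3))
P=cloud(s); v,u=np.mgrid[0:400,0:640]
m=(abs(P[...,0]-.445)<.05)&(abs(P[...,1]-.127)<.045)&(P[...,2]>.009); c=P[m]
print(m.sum(),c.min(0),c.max(0),np.median(c[:,2]))
E
```

```text
[ 0.46434758 -0.10393835  0.19978167] [[ 0.993 -0.115 -0.   ]
 [-0.115 -0.993  0.   ]
 [-0.    -0.    -1.   ]]
296 [0.42005017 0.09613372 0.00942402] [0.47660402 0.15529896 0.0251214 ] 0.015841397365093157
```

View pics/top1.png

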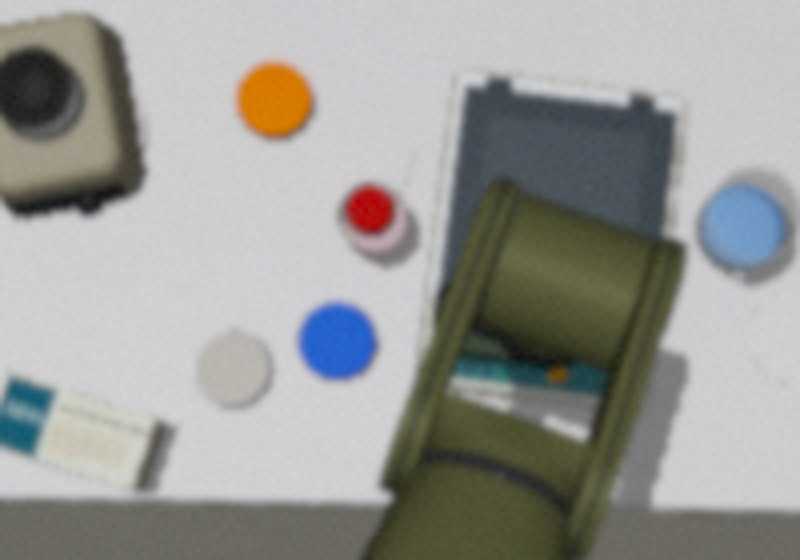

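The dish lies flat on the bench at (234,369). The yaw is right for the tab, so I will go down and pinch it.

Call:
drive_tool(motion=[[[4,-7,-20,0,0,0,-1],[0,0,-25,0,0,0,-1],[0,0,-13,0,0,0,-1],[0,0,0,0,0,0,-1],[0,0,0,0,0,0,1],[0,0,0,0,0,0,1],[0,0,0,0,0,0,1],[0,0,0,0,0,0,1]]], newtons=30)

```text
time_s: 10.07
ee_pos: [0.4688, -0.1109, 0.143]
tool_rot: [0.998, -0.057, 0.001, 0.001]
force: [-2.5, -3.3, 4.7]
gripper_width: 0.0328
finger_force: 32.4
```

```bash
python3 -c "
import numpy as np
t=np.linspace(0,1.6,17)+.123; d=np.c_[-np.cos(t),np.sin(t)]*179.4; D=np.diff(d,axis=0)
for a,b in D: print([round(a*.9934,1),round(-a*.115,1),round(b,1)])"
```

```text
[np.float64(3.1), np.float64(-0.4), np.float64(17.7)]
[np.float64(4.8), np.float64(-0.6), np.float64(17.3)]
[np.float64(6.5), np.float64(-0.8), np.float64(16.7)]
[np.float64(8.1), np.float64(-0.9), np.float64(16.0)]
[np.float64(9.7), np.float64(-1.1), np.float64(15.1)]
[np.float64(11.1), np.float64(-1.3), np.float64(14.0)]
[np.float64(12.4), np.float64(-1.4), np.float64(12.8)]
[np.float64(13.7), np.float64(-1.6), np.float64(11.5)]
[np.float64(14.7), np.float64(-1.7), np.float64(10.1)]
[np.float64(15.7), np.float64(-1.8), np.float64(8.6)]
[np.float64(16.4), np.float64(-1.9), np.float64(6.9)]
[np.float64(17.0), np.float64(-2.0), np.float64(5.3)]
[np.float64(17.5), np.float64(-2.0), np.float64(3.5)]
[np.float64(17.7), np.float64(-2.1), np.float64(1.8)]
[np.float64(17.8), np.float64(-2.1), np.float64(-0.0)]
[np.float64(17.7), np.float64(-2.1), np.float64(-1.8)]
```

Call:
drive_tool(motion=[[[3,0,18,0,0,0,1],[5,-1,17,0,0,0,1],[6,-1,17,0,0,0,1],[8,-1,16,0,0,0,1]]])

```text
time_s: 10.58
ee_pos: [0.4908, -0.1135, 0.2098]
tool_rot: [0.998, -0.057, 0.001, 0.0]
force: [5.6, -3.6, -7.9]
gripper_width: 0.0335
finger_force: 30.5
```

Call:
drive_tool(motion=[[[10,-1,15,0,0,0,1],[11,-1,14,0,0,0,1],[12,-1,13,0,0,0,1],[14,-2,11.5,0,0,0,1]]])

```text
time_s: 11.08
ee_pos: [0.5372, -0.1188, 0.2628]
tool_rot: [0.998, -0.057, -0.001, 0.001]
force: [-0.8, -3.5, -5.4]
gripper_width: 0.0334
finger_force: 30.6
```

Call:
drive_tool(motion=[[[15,-2,10,0,0,0,1],[16,-2,8.5,0,0,0,1],[16,-2,7,0,0,0,1],[17,-2,5,0,0,0,1]]])

```text
time_s: 11.58
ee_pos: [0.6013, -0.1265, 0.2939]
tool_rot: [0.998, -0.057, -0.002, 0.0]
force: [-1.8, -3.2, -0.6]
gripper_width: 0.0333
finger_force: 30.0
```

Call:
drive_tool(motion=[[[17.5,-2,3.5,0,0,0,1],[18,-2,2,0,0,0,1],[18,-2,0,0,0,0,1],[17,-2,-2,0,0,0,1]]])

```text
time_s: 12.08
ee_pos: [0.6724, -0.1348, 0.2982]
tool_rot: [0.998, -0.057, -0.001, 0.0]
force: [-1.2, -4.1, 1.9]
gripper_width: 0.0331
finger_force: 29.6
```

Call:
drive_tool(motion=[[[0,0,0,0,0,0,-1],[0,0,0,0,0,0,-1],[0,0,0,0,0,0,-1],[0,0,0,0,0,0,-1],[0,0,40,0,0,0,-1],[-30,20,40,0,0,0,-1],[-50,35,0,0,0,0,-1],[-50,35,0,0,0,0,-1]]])

```text
time_s: 13.08
ee_pos: [0.5406, -0.0434, 0.3785]
tool_rot: [0.998, -0.057, 0.001, -0.0]
force: [0.5, 0.7, 1.2]
gripper_width: 0.0858
finger_force: 0.0
```

Call:
drive_tool(motion=[[[-20,55,0,0,0,0,-1],[-20,55,0,0,0,0,-1],[-20,55,0,0,0,0,-1],[-20,55,0,0,0,0,-1],[0,0,0,0,0,0,-1]]])

```text
time_s: 13.7
ee_pos: [0.4603, 0.1787, 0.3778]
tool_rot: [0.999, -0.054, 0.0, -0.0]
force: [0.9, -0.6, 0.8]
gripper_width: 0.0856
finger_force: 0.0
```

```bash
python3 - <<'E'
from h import *
s=snap('top'); save(s,'top2.png',(300,115,400,235),5)
st=ctrl.sense(); print(st['ee_pos'])
E
```

```text
[0.46104539 0.17721514 0.37772906]
```

View pics/top2.png

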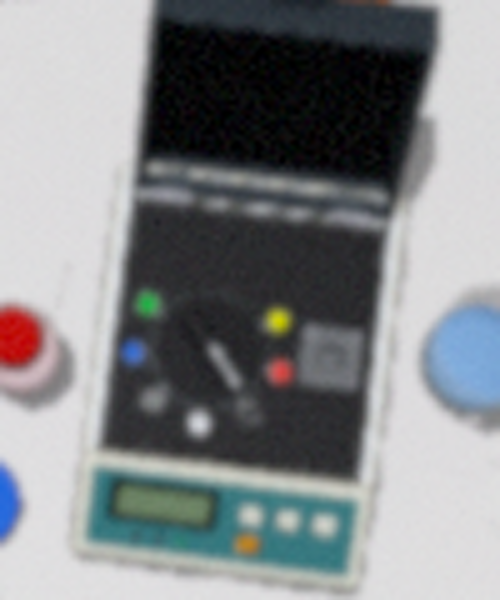

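Top crop (5×): the cover is standing open. The selector axis is near (212,350), with the white line pointing down-right to the black mark (248,408), which is +1. White (198,423) is 0, grey (152,398) is -1, blue (134,352) is -2, green (148,303) is -3, red (281,372) is +2 and yellow (278,321) is +3. So the selector must turn 160° clockwise.

```bash
python3 - <<'E'
from h import *
s=load('top')
px=[(198,423,0),(152,398,-1),(134,352,-2),(148,303,-3),(281,372,2),(278,321,3),(248,408,1)]
W=np.array([at_z(s,300+(x+.5)/5-.5,115+(y+.5)/5-.5,.057) for x,y,_ in px])[:,:2]
k=np.array([p[2] for p in px]); a=np.array([0,0])
from scipy.optimize import least_squares
f=lambda p:(p[:2]+.046*np.c_[np.cos(p[2]+k*.698),np.sin(p[2]+k*.698)]-W).ravel()
r=least_squares(f,[.558,-.1,3.03]); print(r.x,np.degrees(r.x[2]),(r.fun*1000).round(1))
for x,y in((210,345),(240,388)): print(at_z(s,300+(x+.5)/5-.5,115+(y+.5)/5-.5,.079))
P=cloud(s); d=np.hypot(P[...,0]-.6,P[...,1]+.12)<.16
print('cover pts z max',np.nanmax(P[d][:,2]))
c=P[(abs(P[...,0]-.55)<.02)&(abs(P[...,1]+.175)<.015)]; print('block z',np.nanpercentile(c[:,2],[5,50,95]))
c=P[(P[...,2]>.2)&d]; print('high', c[:,0].min(),c[:,0].max())
E
```

```text
[ 0.56007025 -0.10047757  3.0194755 ] 173.00320234523485 [ 0.3 -0.2 -0.3 -0.1  0.6  0.9  0.3 -0.1  0.6  0.2  0.6 -0.  -2.2 -0.7]
[ 0.55822701 -0.10051836  0.079     ]
[ 0.53249635 -0.11854777  0.079     ]
cover pts z max 0.230427726134653
block z [0.05417985 0.06895664 0.07385761]
high 0.7040165121978237 0.7511369373290963
```

Call:
drive_tool(motion=[[[5,-14,0,0,0,10.4,0.2],[5,-14,0,0,0,10.4,0.2],[5,-14,0,0,0,10.4,0.2],[5,-14,0,0,0,10.4,0.2],[5,-14,0,0,0,10.4,0.2],[5,-14,0,0,0,10.4,0.2],[5,-14,0,0,0,10.4,0.2],[5,-14,0,0,0,10.4,0.2]]])

```text
time_s: 14.75
ee_pos: [0.5022, 0.0617, 0.3774]
tool_rot: [0.783, 0.622, -0.0, 0.0]
force: [-0.0, -0.1, -0.2]
gripper_width: 0.0341
finger_force: 0.0
```

Call:
drive_tool(motion=[[[5,-14,0,0,0,10.4,0.2],[5,-14,0,0,0,10.4,0.2],[5,-14,0,0,0,10.4,0.2],[5,-14,0,0,0,10.4,0.2],[5,-14,0,0,0,10.4,0.2],[5,-14,0,0,0,10.4,0.2],[5,-14,0,0,0,10.4,0.2],[5,-14,0,0,0,10.4,0.2]]])

```text
time_s: 15.75
ee_pos: [0.5419, -0.0504, 0.3774]
tool_rot: [0.173, 0.985, -0.0, -0.0]
force: [0.6, -0.0, 0.1]
gripper_width: 0.034
finger_force: 0.0
```

Call:
drive_tool(motion=[[[5,-14,0,0,0,10.4,0.2],[5,-14,-20,0,0,10.4,0.2],[5,-14,-40,0,0,10.4,0.2],[5,-12,-40,0,0,10.4,0.2],[0,0,-30,0,0,10.4,0.2],[0,0,-20,0,0,0,0.2],[0,0,0,0,0,0,0.2]]])

```text
time_s: 16.62
ee_pos: [0.561, -0.1028, 0.2257]
tool_rot: [-0.273, 0.962, 0.001, -0.001]
force: [0.7, 0.3, 0.0]
gripper_width: 0.0341
finger_force: 0.0
```

```bash
python3 - <<'E'
from h import *
st=ctrl.sense(); M=R.from_quat(st['tool_rot']).as_matrix(); p=st['ee_pos']
print(p,'yaw',np.degrees(np.arctan2(M[1,0],M[0,0]))%360,M[:,2].round(4),st['qpos'][5],st['gripper_width'])
print('to go mm',(np.array([.5601,-.1005,.139])-p)*1000)
E
```

```text
[ 0.56100594 -0.10275044  0.22573857] yaw 211.66276233688112 [-3.2e-03  8.0e-04 -1.0e+00] -2.398598172869944 0.034123085066653104
to go mm [ -0.90593826   2.25043719 -86.73856948]
```

Call:
drive_tool(motion=[[[-1,2,-40,0,0,1.3,0.2],[0,0,-30,0,0,0,0.2],[0,0,-14,0,0,0,0.2],[0,0,0,0,0,0,0.2],[0,0,0,0,0,0,1],[0,0,0,0,0,0,1],[0,0,0,0,0,0,1],[0,0,0,0,0,0,1]]], newtons=60)

```text
time_s: 17.62
ee_pos: [0.5611, -0.0988, 0.1457]
tool_rot: [-0.285, 0.958, 0.002, 0.0]
force: [-5.2, 6.1, 6.7]
gripper_width: 0.0099
finger_force: 59.9
```

Call:
drive_tool(motion=[[[0,0,0,0,0,0,0.2],[0,0,0,0,0,0,0.2],[0,0,0,0,0,0,0.2]]])

```text
time_s: 18.0
ee_pos: [0.5613, -0.1004, 0.144]
tool_rot: [-0.285, 0.958, -0.0, 0.0]
force: [-0.5, 0.4, -0.3]
gripper_width: 0.0344
finger_force: 0.0
```

Call:
drive_tool(motion=[[[-1,0,-3,0,0,0,0.2],[0,0,-3,0,0,0,0.2],[0,0,0,0,0,0,0.2],[0,0,0,0,0,0,1],[0,0,0,0,0,0,1],[0,0,0,0,0,0,1],[0,0,0,0,0,0,1]]], newtons=60)

```text
time_s: 18.88
ee_pos: [0.5596, -0.0996, 0.1376]
tool_rot: [-0.285, 0.958, 0.001, -0.0]
force: [-3.3, 4.1, 4.1]
gripper_width: 0.0106
finger_force: 59.8
```

Call:
drive_tool(motion=[[[0,0,0,0,0,-10,1],[0,0,0,0,0,-10,1],[0,0,0,0,0,-10,1],[0,0,0,0,0,-10,1],[0,0,0,0,0,-10,1],[0,0,0,0,0,-10,1],[0,0,0,0,0,-10,1],[0,0,0,0,0,-10,1]]])

```text
time_s: 19.88
ee_pos: [0.5593, -0.1014, 0.1376]
tool_rot: [0.4, 0.917, -0.002, -0.0]
force: [-4.9, -3.2, 2.8]
gripper_width: 0.0105
finger_force: 59.9
```

Call:
drive_tool(motion=[[[0,0,0,0,0,-10,1],[0,0,0,0,0,-10,1],[0,0,0,0,0,-10,1],[0,0,0,0,0,-10,1],[0,0,0,0,0,-10,1],[0,0,0,0,0,-10,1],[0,0,0,0,0,-10,1],[0,0,0,0,0,-10,1]]])

```text
time_s: 20.88
ee_pos: [0.5575, -0.1015, 0.1376]
tool_rot: [0.895, 0.445, -0.004, -0.001]
force: [-13.4, -4.6, 10.4]
gripper_width: 0.01
finger_force: 60.7
```

Yaw is now 53°, as planned. I will release, lift away and check.

Call:
drive_tool(motion=[[[0,0,0,0,0,0,1],[0,0,0,0,0,0,0.2],[0,0,0,0,0,0,0.2],[0,0,0,0,0,0,0.2],[0,0,20,0,0,0,0.2],[0,0,50,0,0,0,0.2],[-15,10,60,0,0,0,0.2],[-20,40,60,0,0,0,0.2]]])

```text
time_s: 21.88
ee_pos: [0.5284, -0.0571, 0.3218]
tool_rot: [0.895, 0.447, 0.002, 0.001]
force: [0.7, 0.3, 0.6]
gripper_width: 0.0343
finger_force: 0.0
```

Call:
drive_tool(motion=[[[-20,55,20,0,0,0,0.2],[-20,55,20,0,0,0,0.2],[-20,55,0,0,0,0,0.2],[-20,55,0,0,0,0,0.2],[0,0,0,0,0,0,0.2]]])

```text
time_s: 22.5
ee_pos: [0.4469, 0.1662, 0.3593]
tool_rot: [0.893, 0.45, 0.001, 0.0]
force: [1.0, -1.2, 0.7]
gripper_width: 0.0342
finger_force: 0.0
```

```bash
python3 - <<'E'
from h import *
s=snap('top'); save(s,'top3.png',(240,115,400,235),5)
st=ctrl.sense(); print(st['ee_pos'],st['time_s'],st['force'])
E
```

```text
[0.44759479 0.16469127 0.35903652] 22.55 [0.56919067 0.06093862 0.24117664]
```

View pics/top3.png

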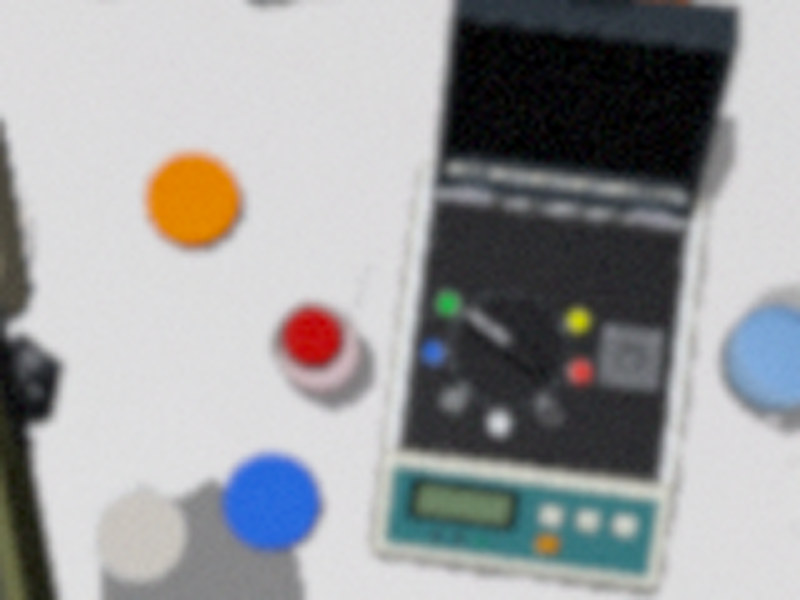

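The pointer line (508,340)→(468,310) aims at the green mark (447,303). The cover is open, the dish lies flat at (142,533), and the bottle and beaker have not moved.

```bash
python3 -c "
from workcell import ctrl
print(ctrl.finish_job())"
```

```text
the job is handed in; nothing more can be done
None
```

I've handed the job in, with no verdict returned: the Petri dish is flat on the bench, the cover stands open on its own, the selector points at the green mark, and in the last picture the beaker and red-capped bottle had not moved; the carton and wash bottle were out of that view, but the arm stayed clear of them.

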